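Sort the worktop odds and ends into their trays

ROBOT

A 7-joint arm with a two-finger parallel gripper is mounted at the origin on a cart in front of the work surface, level with it; the furniture and walls round the work are solid. World frame = base frame: x ahead of the robot, y to its left, z up, the work surface at z = 0. Lengths are in m, angles in rad, forces in N, time in s.
With the tool pointing down it reaches from about 0.425 to 0.875 m from the base axis. Payload 4.7 kg.
Tool frame: the origin (TCP) lies between the finger pads; the fingertips stand 22 mm ahead of it and the grasp point (between the pads) lies 3 mm ahead of it; z points along the fingers, y is the line along which they close (so a half turn about z gives the same grasp; the last joint's range is limited). The gripper opens to 87 mm and grips with 3 to 60 N. Pads are 19 mm wide; open, the fingers measure 117 mm over their backs; the gripper's body (75 mm by 190 mm) begins 51 mm behind the grasp point.
Start: joints at [-1.29, 0.321, -0.07, 1.45, 0.023, 1.371, -0.057], TCP at [0.171, 0.627, 0.245] pointing down, gripper open.
Joint ranges: [-2.86, 2.86], [-0.3, 2.09], [-1.38, 1.24], [0.06, 2.45], [-1.56, 4.7], [0.09, 2.05], [-2.69, 2.69]. Speed limits (rad/s): [2.57, 2.57, 3.14, 3.14, 3.14, 3.14, 3.14].

INTERFACE

Orientations are given as a rotation vector (axis times angle).
In Python, from bench import ctrl gives the robot as it stands. The module is installed in compiled form; this text tells all that it offers.
- The arm moves only by the tool send_rows, never from a script. Its argument "motion" is a list of rows, each an object with "claw": the opening, from -1 (shut) to 1 (fully open); "slide": the shift along the tool's x, y, z in mm, a list of three; "delta_rot": the turn, a rotation vector about the tool's x, y, z in rad, a list of three. In form: [{"claw": claw, "slide": [x, y, z], "delta_rot": [ax, ay, az]}, ...]. A call has 1 to 5 rows; each row is the pose to reach, as a shift and turn from the pose commanded when the call began, along the tool's axes at that moment; what a row does not reach only later rows make up. A row lasts 1/10 s, in which the tool goes at most 50 mm and 8.59 degrees, less where a joint would pass 70% of its speed; a pose out of reach is approached as far as the arm can. A call with a gripper value outside its range is refused whole. The fingers move at their own pace and stop on an object; "grip_force" is the grip in N (left out, the last holds). Time passes only in rows, so rows that repeat a pose let the fingers close. It gives the time, the measured TCP pose, the force, the opening and the grip force at its end, in the units of the state.
- ctrl.get_state(): the state, without advancing time (a new reading comes with each control period).
- ctrl.get_image(name): name is "scene" or "side" or "wrist"; returns a dict with "color" (400x640x3 uint8, blue, green, red), "fx", "fy", "cx", "cy" (pixels), "pose" (4x4, takes a point from camera to world coordinates). Camera axes: x right, y down, z forward; pixel columns grow to the right and rows downward; lengths in m; the calibration is good to about 2 mm. The wrist camera is an equidistant fisheye: a pixel r from the principal point sees the ray r / f radians off the axis. A picture is of the moment at which its call begins. There is no depth.
- ctrl.close_job(): hands the job in; it is judged then, once.
The state is a dict: "time": time; "joint_positions": joint angles; "qd": joint speeds; "joint_torque": joint torques, N m; "position": TCP position; "tool_rot": TCP orientation; "ft_force": force on the tool from outside, world axes, zero at the start; "torque": the same for the moment, N m; "grip_width": opening from 0.0 (shut) to 1.0 (fully open); "grip_force": force on a finger pad.
Only numpy, scipy, OpenCV 4.12 (cv2) and the standard library are available. Lean on these libraries where they do the work, as an engineer would, in place of code of your own. Each camera call takes 0.05 s, during which the arm holds its last target. There are 200 camera calls.

TASK

Sort the things lying along the front of the worktop: stand the two cork bottle stoppers on their caps in the white two-bay caddy, one in each bay; lay the red and the yellow clothes peg flat on the floor of the pale wooden tray, side by side and not on top of each other; and set the tea light flat on the floor of the blue dish. Leave the kettle and the wooden salt mill standing where they are.

Things in the scene. Friction and masses are not known exactly. Their poses are not given: they have to be found in the camera images.
- blue_stopper: Bottle stopper with a blue cap, loose, about 40 g, standing upside down on its cap with the pale cork up: cap 36 mm across and 14 mm high, above it a cork shank 20 mm across up to the full height of 46 mm. Grip it by the shank. Origin: centre of its underside (the cap's flat face), z up its axis.
- green_stopper: Bottle stopper with a green cap, loose, about 40 g, standing upside down on its cap with the pale cork up: cap 36 mm across and 14 mm high, above it a cork shank 20 mm across up to the full height of 46 mm. Grip it by the shank. Origin: centre of its underside (the cap's flat face), z up its axis.
- red_peg: Red clothes peg, 15 x 72 x 12 mm (x, y, z), a closed solid bar as far as gripping goes, about 15 g, loose, lying flat. Origin: centre of its underside; y along its length, z up. It starts with its length within 0.6 rad of the world's y axis; grip it across its 15 mm width.
- yellow_peg: Yellow clothes peg, 15 x 72 x 12 mm (x, y, z), a closed solid bar as far as gripping goes, about 15 g, loose, lying flat. Origin: centre of its underside; y along its length, z up. It starts with its length within 0.6 rad of the world's y axis; grip it across its 15 mm width.
- tea_light: Tea light: small white candle in a round metal cup, 38 mm across and 15 mm high, about 20 g, loose. Origin: centre of its underside, z up.
- stopper_caddy: White plastic caddy, fixed, open at the top, 64 (x) x 124 (y) x 18 (z) mm outside, walls and floor 4 mm. A wall across the middle parts it into two square bays, each 56 x 56 mm inside and 14 mm deep, whose centres are at y = -30 mm and y = +30 mm of its frame. Origin: centre of its underside; z up; yaw within 0.15 rad of zero.
- peg_tray: Shallow pale wooden tray, fixed, 94 (x) x 116 (y) x 14 (z) mm outside, walls and floor 4 mm, inside 86 x 108 mm and 10 mm deep. Origin: centre of its underside; z up; yaw within 0.15 rad of zero.
- candle_dish: Shallow square blue ceramic dish, fixed, 92 x 92 x 16 mm outside, walls and floor 4 mm, inside 84 x 84 mm and 12 mm deep. Origin: centre of its underside; z up; yaw within 0.15 rad of zero.
- kettle: Bystander: black electric kettle, 154 x 214 x 229 mm, loose, standing behind the work. Origin: centre of its underside. Leave it alone.
- salt_mill: Bystander: turned wooden salt mill, 58 mm across, 170 mm high, loose, standing at the left end of the row. Origin: centre of its underside. Leave it alone. Behind it stands a microwave, 0.28 m high, whose front with its knobs begins 0.54 m ahead of the robot and whose right side is 0.22 m left of its middle line; wall cabinets hang 0.45 m above the worktop from 0.61 m ahead.
There are look-alikes about, which are no part of the job. What is meant by the green_stopper is not orange or purple, and is the smaller of those in its own colour.

How it is judged:
By the outcome, as a careful person would: the job done as asked, in the order asked, and still so for the second after the job is handed in, with the robot touching nothing.
It also fails if it takes over 122 s, if anything falls off the work surface, if the arm or the gripper's body presses on something with over 40 N, if the wrist force passes 120 N, or if a joint passes its speed limit or range.

## Working session

There is one attempt and no reset: what is moved stays moved. The work goes in short steps, Python scripts to look and compute and a tool call to move; the robot and the scene stay as the last step left them, time stands still between calls to the robot, and variables do not carry over. Pictures are saved under pics/ and viewed, at most 17 in all, crops included, and the job is handed in when it is done.

Besides the shell and the picture viewer there is one more tool, called after "Emit:" as name(argument=value, ...), one argument or row to a line, values as JSON. send_rows: Moves the arm, as the interface text tells. Its arguments: {"type":"object","properties":{"motion":{"type":"array","items":{"type":"object","properties":{"claw":{"type":"number"},"slide":{"type":"array","items":{"type":"number"}},"delta_rot":{"type":"array","items":{"type":"number"}}}}},"grip_force":{"type":"number"}},"required":["motion"]}

```bash
mkdir -p pics; cat > h.py <<'E'
import numpy as np, cv2
from scipy.spatial.transform import Rotation as R
from bench import ctrl
np.set_printoptions(precision=4,suppress=True)
def grab(n,tag):
    im=ctrl.get_image(n); cv2.imwrite(f'pics/{tag}.png',im['color'])
    np.savez(f'pics/{tag}.npz',**{k:im[k] for k in im}); return im
def load(tag): return np.load(f'pics/{tag}.npz')
def px2w(im,u,v,z,fish=False):
    x=(u-im['cx'])/im['fx']; y=(v-im['cy'])/im['fy']
    if fish:
        r=np.hypot(x,y); s=np.sin(r)/max(r,1e-9); d=np.array([x*s,y*s,np.cos(r)])
    else: d=np.array([x,y,1.])
    P=im['pose']; d=P[:3,:3]@d; o=P[:3,3]
    return o+d*(z-o[2])/d[2]
def w2px(im,p,fish=False):
    P=im['pose']; c=P[:3,:3].T@(np.array(p)-P[:3,3])
    if fish:
        t=np.arctan2(np.hypot(c[0],c[1]),c[2]); q=t*c[:2]/np.hypot(c[0],c[1])
    else: q=c[:2]/c[2]
    return q*[im['fx'],im['fy']]+[im['cx'],im['cy']]
E
python3 - <<'E'
from h import *
s=ctrl.get_state(); print(s)
for n in('scene','side','wrist'):
    im=grab(n,n+'0'); print(n,im['fx'],im['cx'],im['cy'],im['pose'])
a=cv2.imread('pics/scene0.png');b=cv2.imread('pics/side0.png')
E
```

```text
{'time': 0.0, 'joint_positions': array([-1.2899,  0.3218, -0.0701,  1.4517,  0.0226,  1.3708, -0.0569]), 'qd': array([-0.0002, -0.0002, -0.0004,  0.    ,  0.0011,  0.002 ,  0.0005]), 'joint_torque': array([  0.0002, -49.1287,  -0.4036, -31.253 ,  -0.0639,   0.0435,
         0.0002]), 'position': array([0.1713, 0.6265, 0.2434]), 'tool_rot': array([-0.4178, -3.1135,  0.0031]), 'ft_force': array([0.544 , 0.3323, 0.5726]), 'torque': array([-0.0447, -0.0202, -0.0482]), 'grip_force': 0.0, 'grip_width': 0.9999664424000072}
scene 470.0055256805625 318.64710155390975 203.3412888340854 [[ 0.4994 -0.4542  0.7378 -0.3685]
 [-0.8664 -0.2625  0.4248 -0.4437]
 [ 0.0007 -0.8513 -0.5246  0.7326]
 [ 0.      0.      0.      1.    ]]
side 378.045431295611 318.39691093987057 204.18622067794914 [[ 0.9984 -0.0453  0.0326  0.5427]
 [-0.0501 -0.4676  0.8825 -1.0635]
 [-0.0247 -0.8828 -0.4692  0.667 ]
 [ 0.      0.      0.      1.    ]]
wrist 309.70691628693146 318.6602604828996 196.44675751911132 [[ 0.2641  0.9219  0.2836  0.0928]
 [ 0.9645 -0.2518 -0.0798  0.6478]
 [-0.0022  0.2946 -0.9556  0.3847]
 [ 0.      0.      0.      1.    ]]
```

View pics/scene0.png

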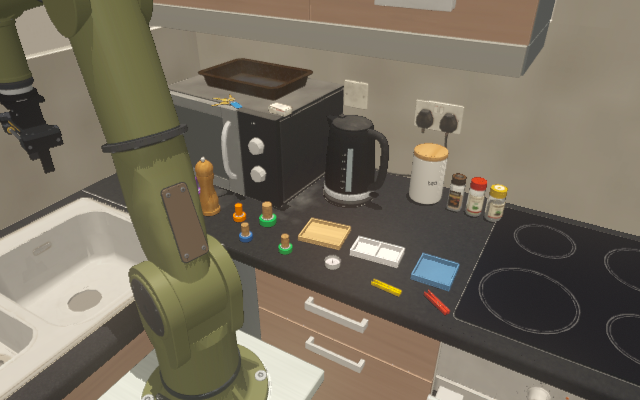

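View pics/side0.png

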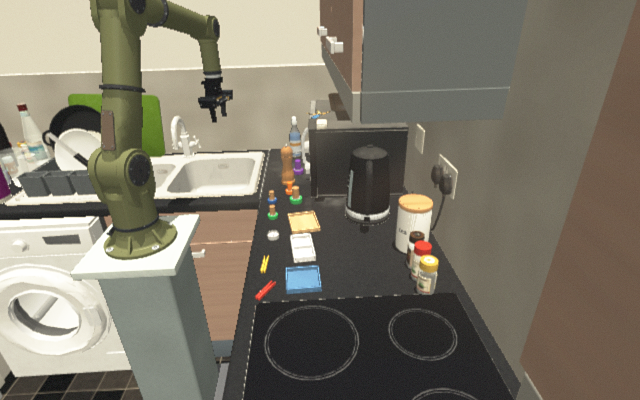

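The scene picture shows the loose row. The candidates for green_stopper are the green-capped stoppers at (267,214) and (285,244), plus an orange one at (239,213). Only the green ones fit, and the smaller is the one at (285,244). I'll confirm that in an enlarged crop.

```bash
python3 - <<'E'
import cv2
a=cv2.imread('pics/scene0.png')
cv2.imwrite('pics/c1.png',cv2.resize(a[190:290,190:350],None,fx=5,fy=5,interpolation=cv2.INTER_CUBIC))
cv2.imwrite('pics/c2.png',cv2.resize(a[210:320,310:470],None,fx=5,fy=5,interpolation=cv2.INTER_CUBIC))
E
```

```text
(no output)
```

View pics/c1.png

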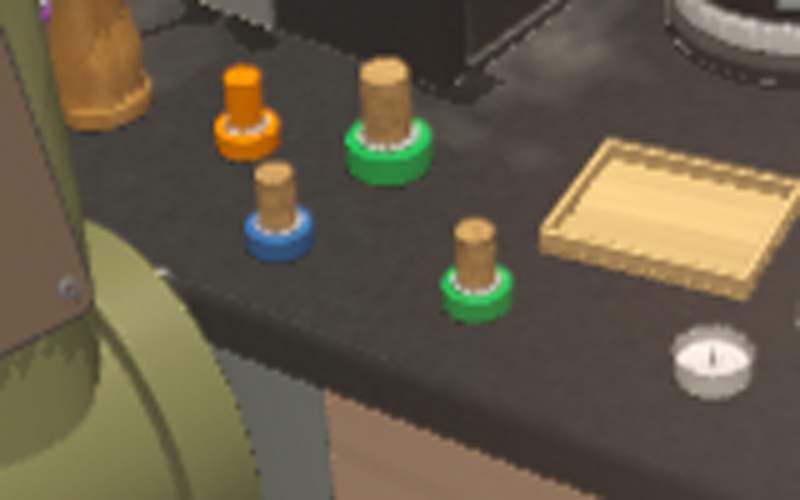

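View pics/c2.png

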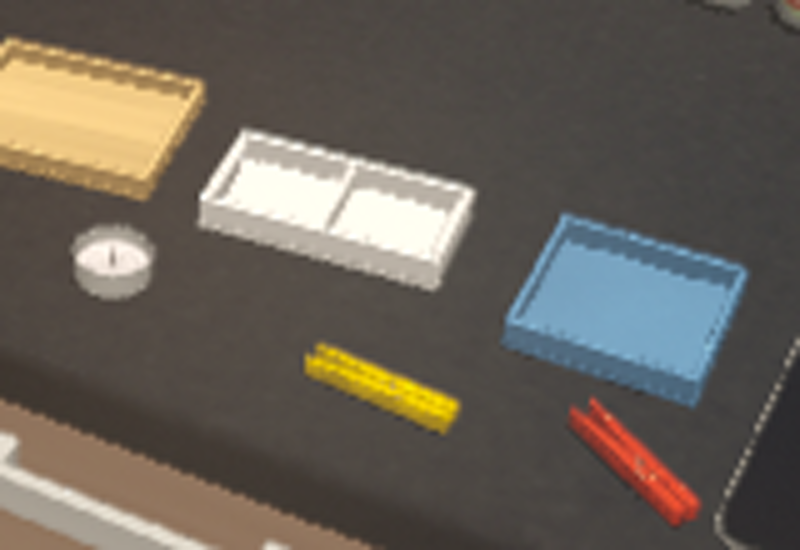

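The crop confirms it. The stopper at (285,244) is clearly the smaller green one, and blue is at (245,233). Next I'll convert pixels to positions.

```bash
python3 - <<'E'
from h import *
im=load('scene0')
c1=lambda u,v,z:px2w(im,190+(u+.5)/5-.5,190+(v+.5)/5-.5,z)[:2]
c2=lambda u,v,z:px2w(im,310+(u+.5)/5-.5,210+(v+.5)/5-.5,z)[:2]
print('blue',c1(275,171,.046),'green',c1(476,228,.046),'biggreen~',c1(386,66,.055),'orange',c1(243,72,.046),'tea',c1(714,345,.015),c2(114,247,.015))
print('capwidths',np.linalg.norm(c1(441,290,.014)-c1(513,290,.014)),np.linalg.norm(c1(345,150,.014)-c1(432,150,.014)))
for n,e in(('yel',((315,351),(451,412))),('red',((581,403),(689,506)))):
    p,q=[c2(*x,.012) for x in e]; d=p-q; print(n,(p+q)/2,np.linalg.norm(d),np.arctan2(-d[0],d[1]))
def box(n,P):
    P=np.array(P); m=P.mean(0); d=(P[0]+P[3]-P[1]-P[2]) if 0 else None
    # order: far-left, near-left, near-right, far-right
    y=(P[0]+P[1]-P[2]-P[3])/2; x=(P[0]+P[3]-P[1]-P[2])/2
    print(n,m,np.linalg.norm(x),np.linalg.norm(y),'yaw',np.arctan2(-y[0],y[1]),np.arctan2(x[1],x[0]))
box('tray',[c1(612,138,.014),c1(540,235,.014),c1(748,283,.014),c2(205,80,.014)])
box('caddy',[c2(*p,.018) for p in((243,130),(200,208),(437,270),(473,190))])
box('dish',[c2(*p,.016) for p in((565,215),(505,325),(695,385),(745,268))])
s=ctrl.get_state();print(R.from_rotvec(s['tool_rot']).as_matrix())
E
```

```text
blue [0.4129 0.2283] green [0.4226 0.1097] biggreen~ [0.5154 0.23  ] orange [0.4822 0.304 ] tea [ 0.4344 -0.0203] [ 0.4331 -0.021 ]
capwidths 0.036397632013133986 0.048000763502427775
yel [ 0.4117 -0.1714] 0.07017063957113816 -0.10330413265208371
red [ 0.4234 -0.2854] 0.07260403139688539 -0.5673231885836688
tray [0.5286 0.054 ] 0.09900189799232098 0.11387758896718647 yaw 0.15081244425955412 0.1570729975789946
caddy [ 0.5199 -0.1005] 0.07028499587414896 0.12223345950615536 yaw 0.10058114517076397 0.13416889223613154
dish [ 0.521 -0.25 ] 0.0943362071666225 0.08914561049440166 yaw 0.03923456984697294 0.040663336950881306
[[-0.9646  0.2636 -0.0003]
 [ 0.2636  0.9646 -0.0014]
 [-0.0001 -0.0014 -1.    ]]
```

```bash
cat >> h.py <<'E'
def tool(az): # tool pointing down with its y axis at azimuth az
    y=np.array([np.cos(az),np.sin(az),0]); z=np.array([0,0,-1.]); return R.from_matrix(np.c_[np.cross(y,z),y,z])
def plan(*wps):
    s=ctrl.get_state(); p=s['position']; r=R.from_rotvec(s['tool_rot'])
    y=r.as_matrix()[:,1]; print('t',s['time'],'at',p,'az',np.arctan2(y[1],y[0]),'w',s['grip_width'])
    for x,yy,z,az in wps:
        q=np.array([x,yy,z]); t=tool(az); print('slide mm',(r.inv().apply(q-p)*1000).round(1),'rot',(r.inv()*t).as_rotvec().round(4)); p,r=q,t
E
python3 - <<'E'
from h import *
im=load('scene0')
print('mill',px2w(im,211,209,0),'kettle',px2w(im,348,190,0))
plan((.30,.42,.245,.9),(.4129,.2283,.16,.5),(.4129,.2283,.04,.5))
E
```

```text
mill [0.4776 0.4054 0.    ] kettle [0.7761 0.1099 0.    ]
t 0.15 at [0.1713 0.6266 0.2437] az 1.304053921277313 w 0.9996195741827477
slide mm [-178.6 -165.4   -1. ] rot [-0.0013  0.0004  0.4041]
slide mm [-207.6  -80.    85. ] rot [0.  0.  0.4]
slide mm [  0.   0. 120.] rot [0. 0. 0.]
```

Emit:
send_rows(
  motion=[
    {"claw": 1,"slide": [-36,-33,0],"delta_rot": [0,0,0.08]},
    {"claw": 1,"slide": [-72,-66,0],"delta_rot": [0,0,0.16]},
    {"claw": 1,"slide": [-108,-99,0],"delta_rot": [0,0,0.24]},
    {"claw": 1,"slide": [-144,-132,0],"delta_rot": [0,0,0.32]},
    {"claw": 1,"slide": [-179,-165,-1],"delta_rot": [0,0,0.404]},
  ],
  grip_force=15,
)

```text
time: 0.65
position: [0.3014, 0.4185, 0.2452]
tool_rot: [-1.039, -2.965, 0.001]
ft_force: [0.2, -0.1, 1.3]
grip_width: 1.0
grip_force: 0.0
```

Emit:
send_rows(
  motion=[
    {"claw": 1,"slide": [-41,-16,17],"delta_rot": [0,0,0.08]},
    {"claw": 1,"slide": [-83,-32,34],"delta_rot": [0,0,0.16]},
    {"claw": 1,"slide": [-125,-48,51],"delta_rot": [0,0,0.24]},
    {"claw": 1,"slide": [-166,-64,68],"delta_rot": [0,0,0.32]},
    {"claw": 1,"slide": [-208,-80,85],"delta_rot": [0,0,0.4]},
  ],
)

```text
time: 1.15
position: [0.4142, 0.2271, 0.16]
tool_rot: [-1.607, -2.7, -0.001]
ft_force: [0.8, 1.3, 0.1]
grip_width: 1.0
grip_force: 0.0
```

Emit:
send_rows(
  motion=[
    {"claw": 1,"slide": [0,0,0],"delta_rot": [0,0,0]},
    {"claw": 1,"slide": [0,0,0],"delta_rot": [0,0,0]},
    {"claw": 1,"slide": [0,0,0],"delta_rot": [0,0,0]},
  ],
)

```text
time: 1.45
position: [0.4134, 0.2298, 0.1608]
tool_rot: [-1.6, -2.703, -0.001]
ft_force: [0.8, -0.2, 0.4]
grip_width: 1.001
grip_force: 0.0
```

```bash
python3 - <<'E'
from h import *
plan((.4129,.2283,.04,.5))
im=grab('wrist','w1')
for p in((.4129,.2283,.046),(.4226,.1097,.046),(.4344,-.0203,.015)):
    print(w2px(im,p,True))
E
```

```text
t 1.45 at [0.4134 0.2298 0.1608] az 0.5017670182884387 w 1.000890791716336
slide mm [ -1.2  -1.2 120.8] rot [ 0.0005 -0.0006  0.0018]
[317.8551 199.9817]
[270.3824 301.3875]
[242.3926 356.1581]
```

View pics/w1.png

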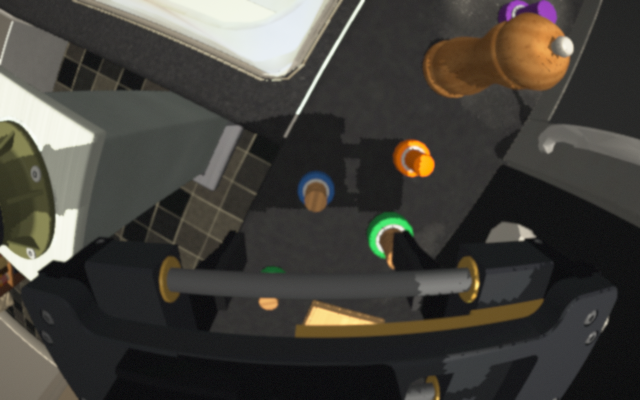

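The wrist picture shows blue's cork top at (317,203), with (318,200) predicted, so the position estimate agrees. I'll descend and grip it.

Emit:
send_rows(
  motion=[
    {"claw": 1,"slide": [-1,-1,30],"delta_rot": [0,0,0]},
    {"claw": 1,"slide": [-1,-1,60],"delta_rot": [0,0,0]},
    {"claw": 1,"slide": [-1,-1,90],"delta_rot": [0,0,0]},
    {"claw": 1,"slide": [-1,-1,108],"delta_rot": [0,0,0]},
    {"claw": 1,"slide": [-1,-1,120],"delta_rot": [0,0,0]},
  ],
)

```text
time: 2.0
position: [0.4122, 0.2284, 0.0394]
tool_rot: [-1.598, -2.704, 0.002]
ft_force: [-0.7, 0.4, 0.6]
grip_width: 0.998
grip_force: 0.0
```

Emit:
send_rows(
  motion=[
    {"claw": 0,"slide": [0,0,0],"delta_rot": [0,0,0]},
    {"claw": -0.8,"slide": [0,0,0],"delta_rot": [0,0,0]},
    {"claw": -0.8,"slide": [0,0,0],"delta_rot": [0,0,0]},
    {"claw": -0.8,"slide": [0,0,0],"delta_rot": [0,0,0]},
    {"claw": -0.8,"slide": [0,0,0],"delta_rot": [0,0,0]},
  ],
  grip_force=15,
)

```text
time: 2.5
position: [0.4139, 0.2277, 0.0413]
tool_rot: [1.603, 2.702, 0.002]
ft_force: [0.5, 0.3, 0.3]
grip_width: 0.631
grip_force: 0.0
```

Emit:
send_rows(
  motion=[
    {"claw": -0.8,"slide": [0,0,0],"delta_rot": [0,0,0]},
    {"claw": -0.8,"slide": [0,0,0],"delta_rot": [0,0,0]},
    {"claw": -0.8,"slide": [0,0,0],"delta_rot": [0,0,0]},
    {"claw": -0.8,"slide": [0,0,0],"delta_rot": [0,0,0]},
    {"claw": -0.8,"slide": [0,0,0],"delta_rot": [0,0,0]},
  ],
)

```text
time: 3.0
position: [0.4133, 0.2273, 0.0406]
tool_rot: [-1.603, -2.702, 0.0]
ft_force: [-0.8, -0.2, 0.0]
grip_width: 0.231
grip_force: 15.0
```

```bash
python3 - <<'E'
from h import *
plan((.4129,.2283,.12,.5),(.49,.12,.12,.2),(.5165,-.0707,.12,0),(.5165,-.0707,.046,0))
E
```

```text
t 3.0 at [0.4133 0.2273 0.0406] az 0.4999919571875279 w 0.23148771301556045
slide mm [  1.1   0.1 -79.4] rot [-0.0001 -0.     -0.    ]
slide mm [-132.    15.7    0. ] rot [0.  0.  0.3]
slide mm [-192.2  -11.9    0. ] rot [0.  0.  0.2]
slide mm [ 0.  0. 74.] rot [0. 0. 0.]
```

Emit:
send_rows(
  motion=[
    {"claw": -0.8,"slide": [0,0,-15],"delta_rot": [0,0,0]},
    {"claw": -0.8,"slide": [0,0,-35],"delta_rot": [0,0,0]},
    {"claw": -0.8,"slide": [0,0,-60],"delta_rot": [0,0,0]},
    {"claw": -0.8,"slide": [0,0,-79],"delta_rot": [0,0,0]},
  ],
)

```text
time: 3.4
position: [0.4136, 0.2274, 0.1207]
tool_rot: [1.603, 2.702, 0.001]
ft_force: [0.1, 0.5, -0.6]
grip_width: 0.228
grip_force: 15.0
```

Emit:
send_rows(
  motion=[
    {"claw": -0.8,"slide": [-20,2,0],"delta_rot": [0,0,0.05]},
    {"claw": -0.8,"slide": [-47,5,0],"delta_rot": [0,0,0.1]},
    {"claw": -0.8,"slide": [-75,9,0],"delta_rot": [0,0,0.17]},
    {"claw": -0.8,"slide": [-103,13,0],"delta_rot": [0,0,0.24]},
    {"claw": -0.8,"slide": [-132,16,0],"delta_rot": [0,0,0.3]},
  ],
)

```text
time: 3.9
position: [0.4912, 0.1169, 0.1187]
tool_rot: [1.994, 2.427, -0.002]
ft_force: [0.1, 0.8, -0.4]
grip_width: 0.234
grip_force: 15.0
```

Emit:
send_rows(
  motion=[
    {"claw": -0.8,"slide": [-45,-3,0],"delta_rot": [0,0,0.05]},
    {"claw": -0.8,"slide": [-90,-6,0],"delta_rot": [0,0,0.1]},
    {"claw": -0.8,"slide": [-130,-8,0],"delta_rot": [0,0,0.15]},
    {"claw": -0.8,"slide": [-165,-10,0],"delta_rot": [0,0,0.18]},
    {"claw": -0.8,"slide": [-192,-12,0],"delta_rot": [0,0,0.2]},
  ],
)

```text
time: 4.4
position: [0.5164, -0.0756, 0.1188]
tool_rot: [2.228, 2.215, -0.003]
ft_force: [0.3, 0.9, -0.3]
grip_width: 0.23
grip_force: 15.0
```

Emit:
send_rows(
  motion=[
    {"claw": -0.8,"slide": [0,0,15],"delta_rot": [0,0,0]},
    {"claw": -0.8,"slide": [0,0,30],"delta_rot": [0,0,0]},
    {"claw": -0.8,"slide": [0,0,45],"delta_rot": [0,0,0]},
  ],
)

```text
time: 4.7
position: [0.5163, -0.0716, 0.0728]
tool_rot: [-2.222, -2.22, 0.002]
ft_force: [-0.3, 0.9, -0.9]
grip_width: 0.228
grip_force: 15.0
```

```bash
python3 - <<'E'
from h import *
plan((.5165,-.0707,.0455,0))
im=grab('scene','s2')
cv2.imwrite('pics/c3.png',cv2.resize(im['color'][170:310,310:470],None,fx=4,fy=4,interpolation=cv2.INTER_CUBIC))
E
```

```text
t 4.7 at [ 0.5163 -0.0716  0.0728] az -0.0006757757728849545 w 0.22784718581332328
slide mm [ 0.9  0.2 27.3] rot [-0.0015  0.0001 -0.0007]
```

View pics/c3.png

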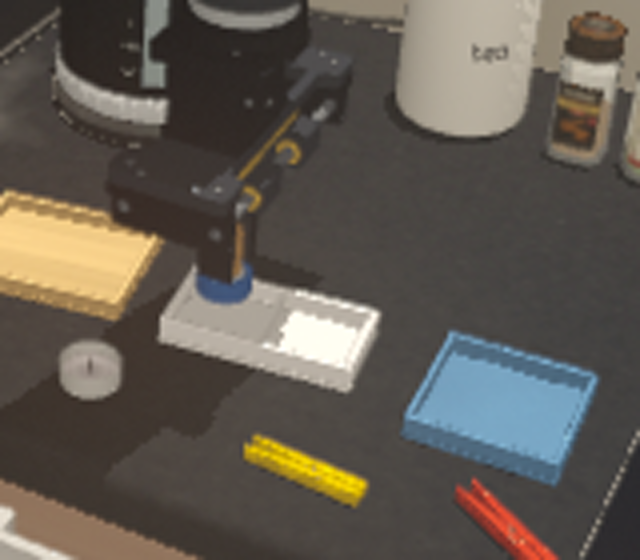

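The stopper hangs over the left bay, with its blue cap at crop (223,285). I'll lower it and release.

Emit:
send_rows(
  motion=[
    {"claw": -0.8,"slide": [1,0,12],"delta_rot": [0,0,0]},
    {"claw": -0.8,"slide": [1,0,20],"delta_rot": [0,0,0]},
    {"claw": -0.8,"slide": [1,0,25],"delta_rot": [0,0,0]},
    {"claw": -0.8,"slide": [1,0,27],"delta_rot": [0,0,0]},
    {"claw": -0.8,"slide": [1,0,27],"delta_rot": [0,0,0]},
  ],
)

```text
time: 5.25
position: [0.5171, -0.0703, 0.0475]
tool_rot: [2.221, 2.222, 0.0]
ft_force: [0.1, 0.7, -0.3]
grip_width: 0.226
grip_force: 15.0
```

Emit:
send_rows(
  motion=[
    {"claw": -0.3,"slide": [0,0,0],"delta_rot": [0,0,0]},
    {"claw": 0,"slide": [0,0,0],"delta_rot": [0,0,0]},
    {"claw": 0,"slide": [0,0,0],"delta_rot": [0,0,0]},
    {"claw": 0,"slide": [0,0,0],"delta_rot": [0,0,0]},
  ],
)

```text
time: 5.65
position: [0.5173, -0.0704, 0.0478]
tool_rot: [2.221, 2.221, 0.001]
ft_force: [0.0, -0.2, -0.1]
grip_width: 0.47
grip_force: 0.0
```

Emit:
send_rows(
  motion=[
    {"claw": 0,"slide": [0,0,-15],"delta_rot": [0,0,0]},
    {"claw": 0,"slide": [0,0,-40],"delta_rot": [0,0,0]},
    {"claw": 0,"slide": [0,0,-80],"delta_rot": [0,0,0]},
    {"claw": 0,"slide": [0,0,-115],"delta_rot": [0,0,0]},
  ],
)

```text
time: 6.05
position: [0.5172, -0.0708, 0.1652]
tool_rot: [2.222, 2.22, 0.001]
ft_force: [0.3, 0.0, -0.3]
grip_width: 0.498
grip_force: 0.0
```

```bash
python3 - <<'E'
from h import *
plan((.4226,.1097,.15,.25),(.4226,.1097,.041,.25))
im=grab('scene','s3')
cv2.imwrite('pics/c4.png',cv2.resize(im['color'][210:280,270:420],None,fx=5,fy=5,interpolation=cv2.INTER_CUBIC))
E
```

```text
t 6.05 at [ 0.5172 -0.0708  0.1652] az -0.0006542839402170625 w 0.4982427736818474
slide mm [180.4 -94.7  15. ] rot [ 0.0011  0.0002 -0.2507]
slide mm [  0.   0. 109.] rot [0. 0. 0.]
```

View pics/c4.png

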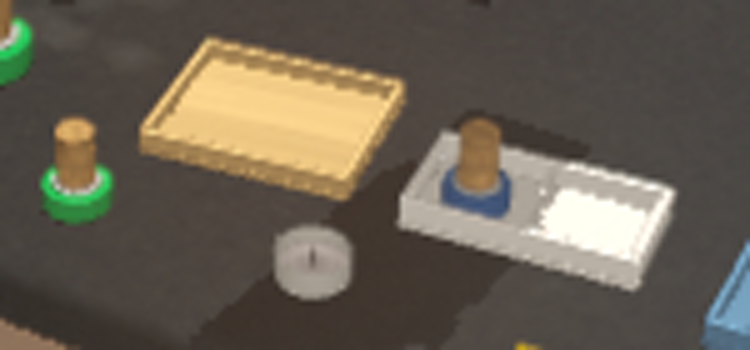

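The blue stopper stands in the left bay, at crop (478,170). Now the green one.

Emit:
send_rows(
  motion=[
    {"claw": 0,"slide": [36,-19,3],"delta_rot": [0,0,-0.05]},
    {"claw": 0,"slide": [75,-40,6],"delta_rot": [0,0,-0.1]},
    {"claw": 0,"slide": [115,-60,9],"delta_rot": [0,0,-0.15]},
    {"claw": 0,"slide": [152,-80,12],"delta_rot": [0,0,-0.2]},
    {"claw": 0,"slide": [180,-95,15],"delta_rot": [0,0,-0.25]},
  ],
)

```text
time: 6.6
position: [0.4209, 0.1118, 0.1485]
tool_rot: [1.922, 2.485, 0.003]
ft_force: [0.7, 0.4, -0.6]
grip_width: 0.505
grip_force: 0.0
```

Emit:
send_rows(
  motion=[
    {"claw": 0,"slide": [0,0,10],"delta_rot": [0,0,0]},
    {"claw": 0,"slide": [0,0,20],"delta_rot": [0,0,0]},
    {"claw": 0,"slide": [0,0,30],"delta_rot": [0,0,0]},
    {"claw": 0,"slide": [0,0,40],"delta_rot": [0,0,0]},
  ],
)

```text
time: 7.0
position: [0.4226, 0.1083, 0.1068]
tool_rot: [1.93, 2.478, -0.0]
ft_force: [0.2, 0.7, 0.6]
grip_width: 0.501
grip_force: 0.0
```

```bash
python3 - <<'E'
from h import *
plan((.4226,.1097,.041,.25))
E
```

```text
t 7.0 at [0.4226 0.1083 0.1068] az 0.24718223461832617 w 0.5006127246882552
slide mm [ 1.4  0.3 65.8] rot [ 0.      0.0003 -0.0028]
```

Emit:
send_rows(
  motion=[
    {"claw": 0,"slide": [1,0,20],"delta_rot": [0,0,0]},
    {"claw": 0,"slide": [1,0,40],"delta_rot": [0,0,0]},
    {"claw": 0,"slide": [1,0,55],"delta_rot": [0,0,0]},
    {"claw": 0,"slide": [1,0,65],"delta_rot": [0,0,0]},
  ],
)

```text
time: 7.4
position: [0.4214, 0.1092, 0.0409]
tool_rot: [-1.93, -2.479, 0.003]
ft_force: [0.5, -1.2, 0.3]
grip_width: 0.502
grip_force: 0.0
```

Emit:
send_rows(
  motion=[
    {"claw": -0.3,"slide": [0,0,0],"delta_rot": [0,0,0]},
    {"claw": -0.8,"slide": [0,0,0],"delta_rot": [0,0,0]},
    {"claw": -0.8,"slide": [0,0,0],"delta_rot": [0,0,0]},
    {"claw": -0.8,"slide": [0,0,0],"delta_rot": [0,0,0]},
    {"claw": -0.8,"slide": [0,0,0],"delta_rot": [0,0,0]},
  ],
)

```text
time: 7.9
position: [0.4225, 0.1108, 0.0433]
tool_rot: [1.927, 2.481, 0.002]
ft_force: [-0.7, -0.4, 1.6]
grip_width: 0.227
grip_force: 15.0
```

```bash
python3 - <<'E'
from h import *
plan((.4226,.1097,.13,.25),(.4226,-.02,.13,.1),(.5233,-.1303,.13,0.1),(.5233,-.1303,.046,0.1))
E
```

```text
t 7.9 at [0.4225 0.1108 0.0433] az 0.2500246671717945 w 0.22747195113432733
slide mm [ -1.1  -0.  -86.7] rot [ 0.0016 -0.0004  0.    ]
slide mm [-125.7  -32.1    0. ] rot [0.   0.   0.15]
slide mm [-119.8   89.2    0. ] rot [0. 0. 0.]
slide mm [ 0.  0. 84.] rot [0. 0. 0.]
```

Emit:
send_rows(
  motion=[
    {"claw": -0.8,"slide": [0,0,-15],"delta_rot": [0,0,0]},
    {"claw": -0.8,"slide": [0,0,-38],"delta_rot": [0,0,0]},
    {"claw": -0.8,"slide": [0,0,-65],"delta_rot": [0,0,0]},
    {"claw": -0.8,"slide": [0,0,-88],"delta_rot": [0,0,0]},
  ],
)

```text
time: 8.3
position: [0.422, 0.1107, 0.132]
tool_rot: [1.927, 2.481, 0.002]
ft_force: [-0.2, 0.2, -0.6]
grip_width: 0.231
grip_force: 15.0
```

Emit:
send_rows(
  motion=[
    {"claw": -0.8,"slide": [-18,3,0],"delta_rot": [0,0,0.03]},
    {"claw": -0.8,"slide": [-44,7,0],"delta_rot": [0,0,0.06]},
    {"claw": -0.8,"slide": [-72,11,0],"delta_rot": [0,0,0.09]},
    {"claw": -0.8,"slide": [-100,15,0],"delta_rot": [0,0,0.12]},
    {"claw": -0.8,"slide": [-129,19,0],"delta_rot": [0,0,0.15]},
  ],
)

```text
time: 8.8
position: [0.4721, -0.0116, 0.1299]
tool_rot: [-2.11, -2.327, 0.001]
ft_force: [0.7, 0.7, -0.4]
grip_width: 0.228
grip_force: 15.0
```

Emit:
send_rows(
  motion=[
    {"claw": -0.8,"slide": [-28,9,0],"delta_rot": [0,0,0]},
    {"claw": -0.8,"slide": [-56,18,0],"delta_rot": [0,0,0]},
    {"claw": -0.8,"slide": [-84,27,0],"delta_rot": [0,0,0]},
    {"claw": -0.8,"slide": [-107,33,0],"delta_rot": [0,0,0]},
    {"claw": -0.8,"slide": [-124,38,0],"delta_rot": [0,0,0]},
  ],
)

```text
time: 9.3
position: [0.522, -0.1323, 0.1299]
tool_rot: [2.111, 2.326, -0.003]
ft_force: [-0.5, -0.8, -0.7]
grip_width: 0.229
grip_force: 15.0
```

Emit:
send_rows(
  motion=[
    {"claw": -0.8,"slide": [0,0,15],"delta_rot": [0,0,0]},
    {"claw": -0.8,"slide": [0,0,35],"delta_rot": [0,0,0]},
    {"claw": -0.8,"slide": [0,0,45],"delta_rot": [0,0,0]},
    {"claw": -0.8,"slide": [0,0,45],"delta_rot": [0,0,0]},
  ],
)

```text
time: 9.7
position: [0.5202, -0.1283, 0.083]
tool_rot: [-2.104, -2.327, 0.005]
ft_force: [-0.2, -0.0, -0.5]
grip_width: 0.229
grip_force: 15.0
```

```bash
python3 - <<'E'
from h import *
plan((.5233,-.1303,.047,0.1))
E
```

```text
t 9.7 at [ 0.5202 -0.1283  0.083 ] az 0.10047230814627572 w 0.22947220377017868
slide mm [-2.3  3.1 36. ] rot [-0.0048 -0.0009  0.0005]
```

Emit:
send_rows(
  motion=[
    {"claw": -0.8,"slide": [-1,2,15],"delta_rot": [0,0,0]},
    {"claw": -0.8,"slide": [-1,2,27],"delta_rot": [0,0,0]},
    {"claw": -0.8,"slide": [-1,2,34],"delta_rot": [0,0,0]},
    {"claw": -0.8,"slide": [-1,2,37],"delta_rot": [0,0,0]},
    {"claw": -0.8,"slide": [-1,2,37],"delta_rot": [0,0,0]},
  ],
)

```text
time: 10.2
position: [0.5243, -0.1301, 0.0482]
tool_rot: [-2.108, -2.329, 0.001]
ft_force: [0.6, 0.0, 0.9]
grip_width: 0.224
grip_force: 15.0
```

Emit:
send_rows(
  motion=[
    {"claw": -0.3,"slide": [0,0,0],"delta_rot": [0,0,0]},
    {"claw": -0.1,"slide": [0,0,0],"delta_rot": [0,0,0]},
    {"claw": -0.1,"slide": [0,0,0],"delta_rot": [0,0,0]},
    {"claw": -0.1,"slide": [0,0,0],"delta_rot": [0,0,0]},
  ],
)

```text
time: 10.6
position: [0.5247, -0.1301, 0.0489]
tool_rot: [2.107, 2.329, 0.001]
ft_force: [1.0, -0.2, 0.6]
grip_width: 0.429
grip_force: 0.0
```

Emit:
send_rows(
  motion=[
    {"claw": -0.1,"slide": [0,0,-15],"delta_rot": [0,0,0]},
    {"claw": -0.1,"slide": [0,0,-40],"delta_rot": [0,0,0]},
    {"claw": -0.1,"slide": [0,0,-80],"delta_rot": [0,0,0]},
    {"claw": -0.1,"slide": [0,0,-110],"delta_rot": [0,0,0]},
  ],
)

```text
time: 11.0
position: [0.525, -0.1306, 0.1617]
tool_rot: [2.107, 2.328, 0.002]
ft_force: [-0.1, 0.4, -0.4]
grip_width: 0.452
grip_force: 0.0
```

Emit:
send_rows(
  motion=[
    {"claw": -0.1,"slide": [-29,-23,0],"delta_rot": [0,0,0.13]},
    {"claw": -0.1,"slide": [-58,-46,0],"delta_rot": [0,0,0.26]},
    {"claw": -0.1,"slide": [-87,-69,0],"delta_rot": [0,0,0.4]},
    {"claw": -0.1,"slide": [-116,-92,0],"delta_rot": [0,0,0.53]},
    {"claw": -0.1,"slide": [-145,-114,0],"delta_rot": [0,0,0.667]},
  ],
)

```text
time: 11.5
position: [0.4246, -0.2871, 0.1598]
tool_rot: [2.758, 1.503, 0.003]
ft_force: [0.4, 0.1, -0.6]
grip_width: 0.445
grip_force: 0.0
```

Emit:
send_rows(
  motion=[
    {"claw": -0.1,"slide": [0,0,0],"delta_rot": [0,0,0]},
    {"claw": -0.1,"slide": [0,0,0],"delta_rot": [0,0,0]},
  ],
)

```text
time: 11.7
position: [0.4253, -0.2865, 0.1595]
tool_rot: [2.755, 1.509, 0.003]
ft_force: [-0.4, 0.2, -0.7]
grip_width: 0.45
grip_force: 0.0
```

```bash
python3 - <<'E'
from h import *
plan((.4234,-.2854,.025,-.567))
im=grab('wrist','w2'); s=grab('scene','s4')
a=cv2.resize(s['color'][220:320,320:480],None,fx=4,fy=4,interpolation=cv2.INTER_CUBIC)
b=im['color'][100:300,160:480]
for n,c in(('red',(.4234,-.2854)),('yel',(.4117,-.1714))): print(n,w2px(im,(*c,.012),True))
cv2.imwrite('pics/c5.png',np.vstack([a[:, :640],np.zeros((0,640,3),np.uint8)]))
cv2.imwrite('pics/c6.png',cv2.resize(b,None,fx=2.5,fy=2.5,interpolation=cv2.INTER_CUBIC))
E
```

```text
t 11.7 at [ 0.4253 -0.2865  0.1595] az -0.5687252093754274 w 0.44987787495486603
slide mm [ -0.2  -2.3 134.5] rot [ 0.0012 -0.0013 -0.0017]
red [316.2748 188.4303]
yel [239.968   96.5014]
```

View pics/c6.png

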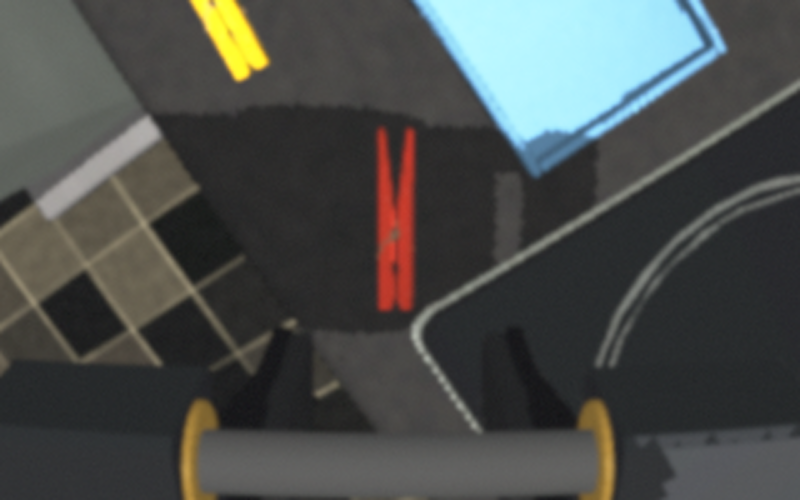

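View pics/c5.png

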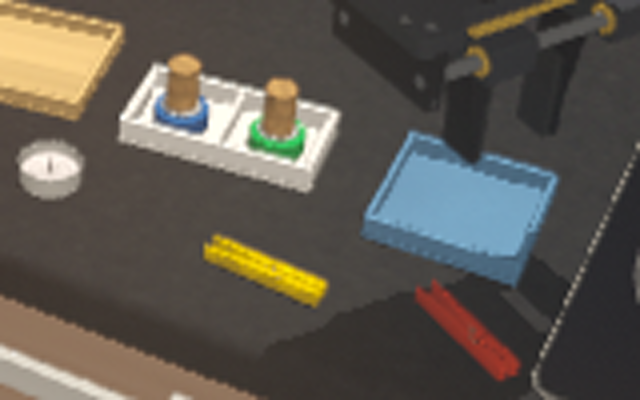

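Both stoppers stand in their bays. In the wrist crop the red peg's centre is at (396,220), within 2 px of the prediction, and it lies square to the fingers. I'll descend and grip it.

Emit:
send_rows(
  motion=[
    {"claw": -0.1,"slide": [0,-1,35],"delta_rot": [0,0,0]},
    {"claw": -0.1,"slide": [0,-1,75],"delta_rot": [0,0,0]},
    {"claw": -0.1,"slide": [0,-1,105],"delta_rot": [0,0,0]},
    {"claw": -0.1,"slide": [0,-1,125],"delta_rot": [0,0,0]},
    {"claw": -0.1,"slide": [0,-1,134],"delta_rot": [0,0,0]},
  ],
)

```text
time: 12.3
position: [0.4243, -0.2832, 0.0225]
tool_rot: [-2.749, -1.514, 0.004]
ft_force: [-0.3, 0.0, -0.2]
grip_width: 0.448
grip_force: 0.3
```

Emit:
send_rows(
  motion=[
    {"claw": -0.4,"slide": [0,0,0],"delta_rot": [0,0,0]},
    {"claw": -0.9,"slide": [0,0,0],"delta_rot": [0,0,0]},
    {"claw": -0.9,"slide": [0,0,0],"delta_rot": [0,0,0]},
    {"claw": -0.9,"slide": [0,0,0],"delta_rot": [0,0,0]},
    {"claw": -0.9,"slide": [0,0,0],"delta_rot": [0,0,0]},
  ],
)

```text
time: 12.8
position: [0.4254, -0.2852, 0.0252]
tool_rot: [2.753, 1.512, 0.002]
ft_force: [-0.4, 0.4, 3.3]
grip_width: 0.17
grip_force: 15.0
```

```bash
python3 - <<'E'
from h import *
c=np.array([.5286,.054]); th=.153
yv=np.array([-np.sin(th),np.cos(th)]); A=c-yv*.021; B=c+yv*.021; print(A,B)
az=th-np.pi/2
plan((.4234,-.2854,.13,-.567),(.45,-.13,.13,-1.0),(*A,.13,az),(*A,.06,az),(*A,.0295,az))
print(ctrl.get_state()['joint_positions'])
E
```

```text
[0.5318 0.0332] [0.5254 0.0748]
t 12.8 at [ 0.4254 -0.2852  0.0252] az -0.5666323425945708 w 0.17000237031331844
slide mm [  -1.1   -1.4 -104.8] rot [ 0.0013 -0.0009  0.0004]
slide mm [145.4 -61.    0. ] rot [0.    0.    0.433]
slide mm [157.  -93.2   0. ] rot [0.     0.     0.4178]
slide mm [ 0.  0. 70.] rot [0. 0. 0.]
slide mm [ 0.   0.  30.5] rot [0. 0. 0.]
[-0.1853  0.3381  0.8222  2.0381 -0.3185  0.8926  0.2448]
```

Emit:
send_rows(
  motion=[
    {"claw": -0.9,"slide": [0,0,-15],"delta_rot": [0,0,0]},
    {"claw": -0.9,"slide": [0,0,-45],"delta_rot": [0,0,0]},
    {"claw": -0.9,"slide": [0,0,-80],"delta_rot": [0,0,0]},
    {"claw": -0.9,"slide": [0,0,-105],"delta_rot": [0,0,0]},
  ],
)

```text
time: 13.2
position: [0.4249, -0.2861, 0.1324]
tool_rot: [2.753, 1.509, 0.002]
ft_force: [1.1, -0.7, 0.1]
grip_width: 0.168
grip_force: 15.0
```

Emit:
send_rows(
  motion=[
    {"claw": -0.9,"slide": [22,-10,0],"delta_rot": [0,0,0.08]},
    {"claw": -0.9,"slide": [52,-22,0],"delta_rot": [0,0,0.16]},
    {"claw": -0.9,"slide": [84,-35,0],"delta_rot": [0,0,0.25]},
    {"claw": -0.9,"slide": [115,-48,0],"delta_rot": [0,0,0.34]},
    {"claw": -0.9,"slide": [145,-61,0],"delta_rot": [0,0,0.433]},
  ],
)

```text
time: 13.7
position: [0.4513, -0.1291, 0.1306]
tool_rot: [-3.016, -0.878, -0.003]
ft_force: [0.9, 0.5, -0.9]
grip_width: 0.171
grip_force: 15.0
```

Emit:
send_rows(
  motion=[
    {"claw": -0.9,"slide": [36,-21,0],"delta_rot": [0,0,0.09]},
    {"claw": -0.9,"slide": [72,-42,0],"delta_rot": [0,0,0.18]},
    {"claw": -0.9,"slide": [105,-62,0],"delta_rot": [0,0,0.27]},
    {"claw": -0.9,"slide": [133,-79,0],"delta_rot": [0,0,0.35]},
    {"claw": -0.9,"slide": [157,-93,0],"delta_rot": [0,0,0.418]},
  ],
)

```text
time: 14.2
position: [0.5337, 0.0349, 0.1306]
tool_rot: [-3.132, -0.237, -0.002]
ft_force: [0.6, -0.4, 0.1]
grip_width: 0.168
grip_force: 15.0
```

Emit:
send_rows(
  motion=[
    {"claw": -0.9,"slide": [0,0,15],"delta_rot": [0,0,0]},
    {"claw": -0.9,"slide": [0,0,40],"delta_rot": [0,0,0]},
    {"claw": -0.9,"slide": [0,0,60],"delta_rot": [0,0,0]},
    {"claw": -0.9,"slide": [0,0,70],"delta_rot": [0,0,0]},
    {"claw": -0.9,"slide": [0,0,70],"delta_rot": [0,0,0]},
  ],
)

```text
time: 14.7
position: [0.5317, 0.0321, 0.0587]
tool_rot: [3.132, 0.239, -0.004]
ft_force: [0.4, 0.8, 0.3]
grip_width: 0.169
grip_force: 15.0
```

```bash
python3 - <<'E'
from h import *
plan((.5318,.0332,.030,.153-np.pi/2))
im=grab('scene','s5')
cv2.imwrite('pics/c7.png',cv2.resize(im['color'][190:270,280:400],None,fx=6,fy=6,interpolation=cv2.INTER_CUBIC))
E
```

```text
t 14.7 at [0.5317 0.0321 0.0587] az -1.4186723476424299 w 0.16935484974627832
slide mm [ 0.3 -1.1 28.7] rot [ 0.0006  0.0026 -0.0009]
```

View pics/c7.png

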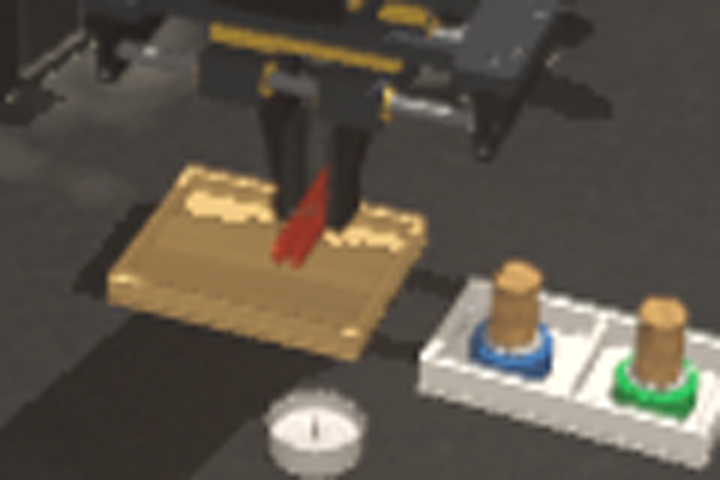

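```bash
python3 - <<'E'
from h import *
im=load('s5')
f=lambda u,v,z:px2w(im,280+(u+.5)/6-.5,190+(v+.5)/6-.5,z)
print('near end top',f(287,252,.046),'ideal', (.5318-.036*np.cos(.153),.0332-.036*np.sin(.153)))
P=np.array([f(190,165,.014),f(110,272,.014),f(357,332,.014),f(428,213,.014)]);print(P[:,:2],P.mean(0))
E
```

```text
near end top [0.4899 0.0248 0.046 ] ideal (np.float64(0.4962205406691952), np.float64(0.027713464323673484))
[[ 0.5686  0.1196]
 [ 0.4778  0.1064]
 [ 0.4931 -0.0078]
 [ 0.5885  0.0063]] [0.532  0.0561 0.014 ]
```

The peg's near end sits about 6 mm too close to the near wall. I'll shift it 6 mm outward, then lower and release.

Emit:
send_rows(
  motion=[
    {"claw": -0.9,"slide": [6,-2,5],"delta_rot": [0,0,0]},
    {"claw": -0.9,"slide": [6,-2,15],"delta_rot": [0,0,0]},
    {"claw": -0.9,"slide": [6,-2,23],"delta_rot": [0,0,0]},
    {"claw": -0.9,"slide": [6,-2,29],"delta_rot": [0,0,0]},
    {"claw": -0.9,"slide": [6,-2,29],"delta_rot": [0,0,0]},
  ],
)

```text
time: 15.25
position: [0.5381, 0.0357, 0.0297]
tool_rot: [3.132, 0.24, -0.002]
ft_force: [-0.0, -0.5, -0.4]
grip_width: 0.172
grip_force: 15.0
```

Emit:
send_rows(
  motion=[
    {"claw": -0.4,"slide": [0,0,0],"delta_rot": [0,0,0]},
    {"claw": -0.35,"slide": [0,0,0],"delta_rot": [0,0,0]},
    {"claw": -0.35,"slide": [0,0,0],"delta_rot": [0,0,0]},
  ],
)

```text
time: 15.55
position: [0.5387, 0.0359, 0.0308]
tool_rot: [-3.132, -0.24, -0.001]
ft_force: [0.0, 0.0, 0.7]
grip_width: 0.305
grip_force: 0.0
```

Emit:
send_rows(
  motion=[
    {"claw": -0.35,"slide": [0,0,-15],"delta_rot": [0,0,0]},
    {"claw": -0.35,"slide": [0,0,-45],"delta_rot": [0,0,0]},
    {"claw": -0.1,"slide": [0,0,-85],"delta_rot": [0,0,0]},
    {"claw": -0.1,"slide": [0,0,-120],"delta_rot": [0,0,0]},
  ],
)

```text
time: 15.95
position: [0.5388, 0.0354, 0.1534]
tool_rot: [-3.132, -0.239, -0.002]
ft_force: [0.3, 1.2, 0.5]
grip_width: 0.413
grip_force: 0.0
```

```bash
python3 - <<'E'
from h import *
plan((.47,-.06,.15,-.76),(.412,-.1714,.15,-.103),(.412,-.1714,.025,-.103))
E
```

```text
t 15.95 at [0.5388 0.0354 0.1534] az -1.4187012539491763 w 0.412984773296155
slide mm [-82.5  83.9   3.2] rot [ 0.0004 -0.0015 -0.6587]
slide mm [-120.7   34.7    0. ] rot [ 0.     0.    -0.657]
slide mm [  0.   0. 125.] rot [0. 0. 0.]
```

Emit:
send_rows(
  motion=[
    {"claw": -0.1,"slide": [-16,17,1],"delta_rot": [0,0,-0.13]},
    {"claw": -0.1,"slide": [-33,34,1],"delta_rot": [0,0,-0.26]},
    {"claw": -0.1,"slide": [-50,50,2],"delta_rot": [0,0,-0.39]},
    {"claw": -0.1,"slide": [-66,67,2],"delta_rot": [0,0,-0.53]},
    {"claw": -0.1,"slide": [-82,84,3],"delta_rot": [0,0,-0.659]},
  ],
)

```text
time: 16.45
position: [0.47, -0.0606, 0.1488]
tool_rot: [-2.883, -1.248, -0.003]
ft_force: [-0.1, -0.5, 0.4]
grip_width: 0.447
grip_force: 0.0
```

Emit:
send_rows(
  motion=[
    {"claw": -0.1,"slide": [-24,7,0],"delta_rot": [0,0,-0.13]},
    {"claw": -0.1,"slide": [-48,14,0],"delta_rot": [0,0,-0.26]},
    {"claw": -0.1,"slide": [-72,21,0],"delta_rot": [0,0,-0.39]},
    {"claw": -0.1,"slide": [-96,28,0],"delta_rot": [0,0,-0.53]},
    {"claw": -0.1,"slide": [-121,35,0],"delta_rot": [0,0,-0.657]},
  ],
)

```text
time: 16.95
position: [0.4121, -0.1727, 0.1485]
tool_rot: [2.326, 2.111, 0.003]
ft_force: [0.8, 0.3, 0.5]
grip_width: 0.449
grip_force: 0.0
```

Emit:
send_rows(
  motion=[
    {"claw": -0.1,"slide": [0,0,0],"delta_rot": [0,0,0]},
    {"claw": -0.1,"slide": [0,0,0],"delta_rot": [0,0,0]},
    {"claw": -0.1,"slide": [0,0,0],"delta_rot": [0,0,0]},
  ],
)

```text
time: 17.25
position: [0.413, -0.1708, 0.1481]
tool_rot: [2.332, 2.105, 0.002]
ft_force: [0.8, 0.3, -0.4]
grip_width: 0.447
grip_force: 0.0
```

```bash
python3 - <<'E'
from h import *
plan((.4117,-.1714,.025,-.103))
im=grab('wrist','w3'); s=grab('scene','s6')
for d in(-.036,0,.036): print('yel',w2px(im,(.4117+.103*d,-.1714+d*.995,.012),True)-[160,80])
a=cv2.resize(s['color'][200:260,290:360],(700,600),interpolation=cv2.INTER_CUBIC)[:, :]
b=cv2.resize(im['color'][80:280,160:480],None,fx=2.5,fy=2.5,interpolation=cv2.INTER_CUBIC)
t=cv2.resize(a,(330,283)); b[500-283:,800-330:]=t
cv2.imwrite('pics/c8.png',b)
E
```

```text
t 17.25 at [ 0.413  -0.1708  0.1481] az -0.10203670036492445 w 0.44732698018090844
slide mm [ -0.8  -1.4 123.1] rot [ 0.0011 -0.0007  0.001 ]
yel [157.5364 148.008 ]
yel [157.5136 112.3876]
yel [157.5003  74.1983]
```

View pics/c8.png

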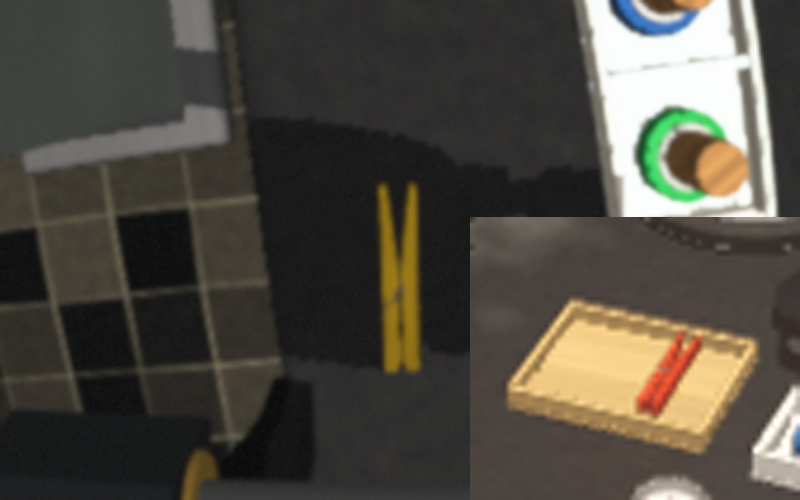

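The inset shows red lying flat in the tray. Yellow's centre is at crop (399,278), within 2 px of the prediction. I'll grip it.

Emit:
send_rows(
  motion=[
    {"claw": -0.1,"slide": [0,0,30],"delta_rot": [0,0,0]},
    {"claw": -0.1,"slide": [0,0,65],"delta_rot": [0,0,0]},
    {"claw": -0.1,"slide": [0,0,95],"delta_rot": [0,0,0]},
    {"claw": -0.1,"slide": [0,0,115],"delta_rot": [0,0,0]},
    {"claw": -0.1,"slide": [0,0,123],"delta_rot": [0,0,0]},
  ],
)

```text
time: 17.85
position: [0.4111, -0.1707, 0.0226]
tool_rot: [-2.329, -2.105, 0.005]
ft_force: [-0.8, 0.2, 0.3]
grip_width: 0.451
grip_force: 0.0
```

Emit:
send_rows(
  motion=[
    {"claw": -0.4,"slide": [0,0,0],"delta_rot": [0,0,0]},
    {"claw": -0.9,"slide": [0,0,0],"delta_rot": [0,0,0]},
    {"claw": -0.9,"slide": [0,0,0],"delta_rot": [0,0,0]},
    {"claw": -0.9,"slide": [0,0,0],"delta_rot": [0,0,0]},
    {"claw": -0.9,"slide": [0,0,0],"delta_rot": [0,0,0]},
  ],
)

```text
time: 18.35
position: [0.4131, -0.1715, 0.0252]
tool_rot: [2.331, 2.105, 0.002]
ft_force: [-0.6, -0.3, 3.0]
grip_width: 0.166
grip_force: 15.0
```

```bash
python3 - <<'E'
from h import *
az=.153-np.pi/2
plan((.412,-.1714,.13,-.103),(.46,-.05,.13,-.76),(.53,.0758,.13,az),(.53,.0758,.06,az))
E
```

```text
t 18.35 at [ 0.4131 -0.1715  0.0252] az -0.10194935975545656 w 0.16596342396499697
slide mm [   0.    -1.  -104.8] rot [ 0.0016 -0.0006  0.0011]
slide mm [125.7  35.3   0. ] rot [0.    0.    0.657]
slide mm [139.4 -35.9   0. ] rot [0.     0.     0.6578]
slide mm [ 0.  0. 70.] rot [0. 0. 0.]
```

Emit:
send_rows(
  motion=[
    {"claw": -0.9,"slide": [0,0,-15],"delta_rot": [0,0,0]},
    {"claw": -0.9,"slide": [0,0,-45],"delta_rot": [0,0,0]},
    {"claw": -0.9,"slide": [0,0,-80],"delta_rot": [0,0,0]},
    {"claw": -0.9,"slide": [0,0,-105],"delta_rot": [0,0,0]},
  ],
)

```text
time: 18.75
position: [0.4129, -0.1719, 0.1315]
tool_rot: [2.331, 2.104, 0.003]
ft_force: [0.2, 1.2, 0.2]
grip_width: 0.166
grip_force: 15.0
```

Emit:
send_rows(
  motion=[
    {"claw": -0.9,"slide": [22,6,0],"delta_rot": [0,0,0.12]},
    {"claw": -0.9,"slide": [48,13,0],"delta_rot": [0,0,0.25]},
    {"claw": -0.9,"slide": [74,20,0],"delta_rot": [0,0,0.38]},
    {"claw": -0.9,"slide": [100,28,0],"delta_rot": [0,0,0.52]},
    {"claw": -0.9,"slide": [126,35,0],"delta_rot": [0,0,0.657]},
  ],
)

```text
time: 19.25
position: [0.4604, -0.0487, 0.1298]
tool_rot: [-2.89, -1.232, -0.001]
ft_force: [0.6, 0.8, -1.1]
grip_width: 0.169
grip_force: 15.0
```

Emit:
send_rows(
  motion=[
    {"claw": -0.9,"slide": [30,-8,0],"delta_rot": [0,0,0.14]},
    {"claw": -0.9,"slide": [60,-16,0],"delta_rot": [0,0,0.28]},
    {"claw": -0.9,"slide": [90,-24,0],"delta_rot": [0,0,0.42]},
    {"claw": -0.9,"slide": [116,-30,0],"delta_rot": [0,0,0.55]},
    {"claw": -0.9,"slide": [139,-36,0],"delta_rot": [0,0,0.658]},
  ],
)

```text
time: 19.75
position: [0.5301, 0.0774, 0.1297]
tool_rot: [-3.132, -0.235, -0.0]
ft_force: [0.3, -0.7, -0.9]
grip_width: 0.171
grip_force: 15.0
```

Emit:
send_rows(
  motion=[
    {"claw": -0.9,"slide": [0,0,15],"delta_rot": [0,0,0]},
    {"claw": -0.9,"slide": [0,0,40],"delta_rot": [0,0,0]},
    {"claw": -0.9,"slide": [0,0,60],"delta_rot": [0,0,0]},
    {"claw": -0.9,"slide": [0,0,70],"delta_rot": [0,0,0]},
    {"claw": -0.9,"slide": [0,0,70],"delta_rot": [0,0,0]},
  ],
)

```text
time: 20.25
position: [0.5281, 0.0749, 0.058]
tool_rot: [3.131, 0.241, -0.005]
ft_force: [0.7, 0.6, 0.0]
grip_width: 0.165
grip_force: 15.0
```

```bash
python3 - <<'E'
from h import *
plan((.53,.0758,.030,.153-np.pi/2))
im=grab('scene','s7')
cv2.imwrite('pics/c9.png',cv2.resize(im['color'][190:270,280:380],None,fx=7,fy=7,interpolation=cv2.INTER_CUBIC))
E
```

```text
t 20.25 at [0.5281 0.0749 0.058 ] az -1.4171169015062532 w 0.16547775978403484
slide mm [ 2.2 -0.7 28. ] rot [0.0008 0.0033 0.0007]
```

View pics/c9.png

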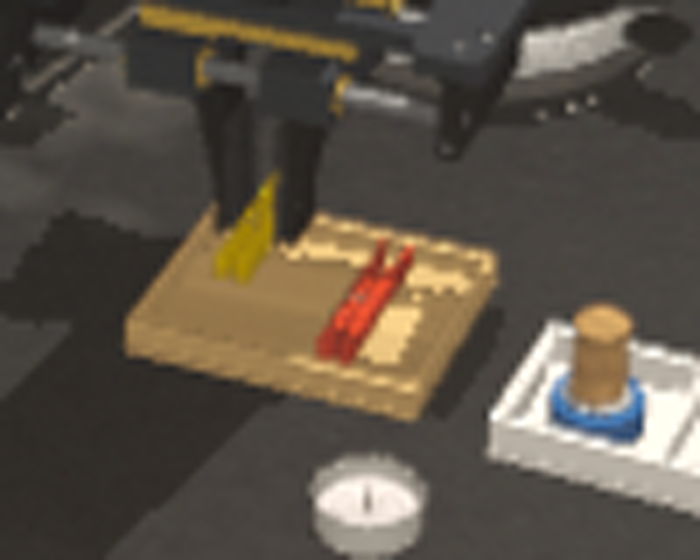

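```bash
python3 - <<'E'
from h import *
im=load('s7')
f=lambda u,v,z:px2w(im,280+(u+.5)/7-.5,190+(v+.5)/7-.5,z)[:2]
c=np.array([.5303,.055]);th=.153;M=np.array([[np.cos(th),np.sin(th)],[-np.sin(th),np.cos(th)]])
for n,p in(('yel near top',f(237,258,.045)),('red near top',f(340,340,.016)),('red far top',f(398,248,.016)),('yel far top',f(272,182,.045)),('tray near L rim',f(128,320,.014)),('tray near R rim',f(415,390,.014)),('tray far R rim',f(497,255,.014))): print(n,p,M@(p-c))
E
```

```text
yel near top [0.4933 0.068 ] [-0.0346  0.0185]
red near top [0.5025 0.0293] [-0.0314 -0.0212]
red far top [0.5666 0.0392] [ 0.0335 -0.0212]
yel far top [0.5441 0.0824] [0.0179 0.025 ]
tray near L rim [0.4763 0.1056] [-0.0457  0.0583]
tray near R rim [ 0.4915 -0.008 ] [-0.048  -0.0564]
tray far R rim [0.5841 0.0052] [ 0.0456 -0.0574]
```

Yellow is centred, with its near end at -35 mm in the tray frame. I'll lower it and release.

Emit:
send_rows(
  motion=[
    {"claw": -0.9,"slide": [1,-1,5],"delta_rot": [0,0,0]},
    {"claw": -0.9,"slide": [1,-1,15],"delta_rot": [0,0,0]},
    {"claw": -0.9,"slide": [1,-1,23],"delta_rot": [0,0,0]},
    {"claw": -0.9,"slide": [1,-1,29],"delta_rot": [0,0,0]},
    {"claw": -0.9,"slide": [1,-1,29],"delta_rot": [0,0,0]},
  ],
)

```text
time: 20.8
position: [0.53, 0.0769, 0.0297]
tool_rot: [3.132, 0.241, -0.002]
ft_force: [0.9, -0.4, -0.3]
grip_width: 0.165
grip_force: 15.0
```

Emit:
send_rows(
  motion=[
    {"claw": -0.4,"slide": [0,0,0],"delta_rot": [0,0,0]},
    {"claw": -0.4,"slide": [0,0,0],"delta_rot": [0,0,0]},
    {"claw": -0.4,"slide": [0,0,0],"delta_rot": [0,0,0]},
  ],
)

```text
time: 21.1
position: [0.5306, 0.077, 0.0308]
tool_rot: [-3.132, -0.241, -0.001]
ft_force: [-0.6, -0.0, -0.1]
grip_width: 0.289
grip_force: 0.0
```

Emit:
send_rows(
  motion=[
    {"claw": -0.4,"slide": [0,0,-15],"delta_rot": [0,0,0]},
    {"claw": -0.4,"slide": [0,0,-45],"delta_rot": [0,0,0]},
    {"claw": 0.4,"slide": [0,0,-85],"delta_rot": [0,0,0]},
    {"claw": 0.4,"slide": [0,0,-120],"delta_rot": [0,0,0]},
  ],
)

```text
time: 21.5
position: [0.5308, 0.0767, 0.1534]
tool_rot: [-3.132, -0.24, -0.002]
ft_force: [0.2, 0.6, 0.3]
grip_width: 0.403
grip_force: 0.0
```

```bash
python3 - <<'E'
from h import *
im=load('s7')
print('tea',px2w(im,280+369.5/7-.5,190+492/7-.5,.015))
plan((.48,.02,.15,-.8),(.434,-.0207,.12,-.3),(.434,-.0207,.026,-.3))
E
```

```text
tea [ 0.4302 -0.0223  0.015 ]
t 21.5 at [0.5308 0.0767 0.1534] az -1.4177182948897247 w 0.4026621023240839
slide mm [-58.8  48.2   3.3] rot [ 0.0003 -0.0016 -0.6177]
slide mm [-61.4  -2.9  30. ] rot [ 0.   0.  -0.5]
slide mm [ 0.  0. 94.] rot [0. 0. 0.]
```

Emit:
send_rows(
  motion=[
    {"claw": 0.4,"slide": [-12,10,1],"delta_rot": [0,0,-0.12]},
    {"claw": 0.4,"slide": [-24,19,1],"delta_rot": [0,0,-0.24]},
    {"claw": 0.4,"slide": [-36,29,2],"delta_rot": [0,0,-0.36]},
    {"claw": 0.4,"slide": [-48,39,2],"delta_rot": [0,0,-0.49]},
    {"claw": 0.4,"slide": [-59,48,3],"delta_rot": [0,0,-0.618]},
  ],
)

```text
time: 22.0
position: [0.4794, 0.0197, 0.1488]
tool_rot: [-2.908, -1.189, -0.003]
ft_force: [-0.3, -0.3, 1.4]
grip_width: 0.695
grip_force: 0.0
```

Emit:
send_rows(
  motion=[
    {"claw": 0.4,"slide": [-15,-1,7],"delta_rot": [0,0,-0.12]},
    {"claw": 0.4,"slide": [-30,-2,15],"delta_rot": [0,0,-0.25]},
    {"claw": 0.4,"slide": [-46,-3,23],"delta_rot": [0,0,-0.38]},
    {"claw": 0.4,"slide": [-62,-4,30],"delta_rot": [0,0,-0.5]},
    {"claw": 0.4,"slide": [-62,-4,30],"delta_rot": [0,0,-0.5]},
  ],
)

```text
time: 22.5
position: [0.4306, -0.0211, 0.1175]
tool_rot: [-2.528, -1.862, 0.001]
ft_force: [-0.1, -0.2, 0.2]
grip_width: 0.703
grip_force: 0.0
```

```bash
python3 - <<'E'
from h import *
plan((.4325,-.0212,.026,-.3))
im=grab('wrist','w4'); s=grab('scene','s8')
print('tea',w2px(im,(.4325,-.0212,.015),True)-[160,80])
b=cv2.resize(im['color'][80:280,160:480],None,fx=2.5,fy=2.5,interpolation=cv2.INTER_CUBIC)
b[220:,470:]=cv2.resize(s['color'][200:260,290:360],(330,280),interpolation=cv2.INTER_CUBIC)
cv2.imwrite('pics/c10.png',b)
E
```

```text
t 22.5 at [ 0.4306 -0.0211  0.1175] az -0.3012113256726728 w 0.703098719607751
slide mm [ 0.4  2.  91.5] rot [-0.0017 -0.0008 -0.0012]
tea [161.257  122.3975]
```

View pics/c10.png

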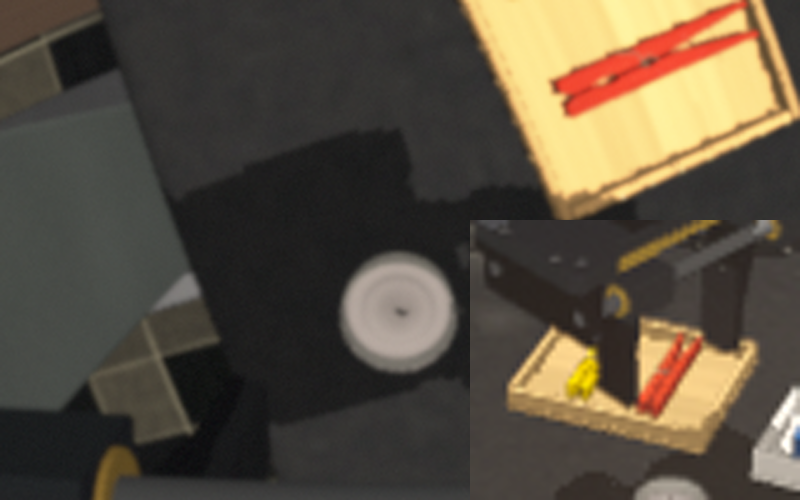

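The tea light's top centre is at crop (399,306), matching the prediction, and both pegs lie in the tray. I'll grip the tea light.

Emit:
send_rows(
  motion=[
    {"claw": 0.4,"slide": [0,1,25],"delta_rot": [0,0,0]},
    {"claw": 0.4,"slide": [0,1,50],"delta_rot": [0,0,0]},
    {"claw": 0.4,"slide": [0,1,72],"delta_rot": [0,0,0]},
    {"claw": 0.4,"slide": [0,1,86],"delta_rot": [0,0,0]},
    {"claw": 0.4,"slide": [0,1,92],"delta_rot": [0,0,0]},
  ],
)

```text
time: 23.1
position: [0.4336, -0.0197, 0.025]
tool_rot: [2.528, 1.864, -0.002]
ft_force: [-0.2, 0.0, 0.3]
grip_width: 0.698
grip_force: 0.0
```

Emit:
send_rows(
  motion=[
    {"claw": 0,"slide": [0,0,0],"delta_rot": [0,0,0]},
    {"claw": -0.4,"slide": [0,0,0],"delta_rot": [0,0,0]},
    {"claw": -0.4,"slide": [0,0,0],"delta_rot": [0,0,0]},
    {"claw": -0.4,"slide": [0,0,0],"delta_rot": [0,0,0]},
    {"claw": -0.4,"slide": [0,0,0],"delta_rot": [0,0,0]},
  ],
)

```text
time: 23.6
position: [0.434, -0.0199, 0.0263]
tool_rot: [2.527, 1.865, 0.003]
ft_force: [-1.0, 0.5, 4.2]
grip_width: 0.42
grip_force: 15.0
```

```bash
python3 - <<'E'
from h import *
plan((.4325,-.0212,.13,-.3),(.47,-.14,.13,-.5),(.521,-.25,.13,-.74),(.521,-.25,.06,-.74))
E
```

```text
t 23.6 at [ 0.434  -0.0199  0.0263] az -0.2991673120004393 w 0.4201021926848036
slide mm [  -1.5   -0.9 -103.7] rot [ 0.0013 -0.0013  0.0008]
slide mm [-102.4   70.9    0. ] rot [0.  0.  0.2]
slide mm [-72.1  97.5   0. ] rot [0.   0.   0.24]
slide mm [ 0.  0. 70.] rot [0. 0. 0.]
```

Emit:
send_rows(
  motion=[
    {"claw": -0.4,"slide": [0,0,-15],"delta_rot": [0,0,0]},
    {"claw": -0.4,"slide": [0,0,-45],"delta_rot": [0,0,0]},
    {"claw": -0.4,"slide": [0,0,-80],"delta_rot": [0,0,0]},
    {"claw": -0.4,"slide": [0,0,-104],"delta_rot": [0,0,0]},
  ],
)

```text
time: 24.0
position: [0.4339, -0.0203, 0.1317]
tool_rot: [2.527, 1.865, 0.004]
ft_force: [1.2, 0.4, -0.8]
grip_width: 0.422
grip_force: 15.0
```

Emit:
send_rows(
  motion=[
    {"claw": -0.4,"slide": [-15,10,0],"delta_rot": [0,0,0.03]},
    {"claw": -0.4,"slide": [-36,25,0],"delta_rot": [0,0,0.07]},
    {"claw": -0.4,"slide": [-58,40,0],"delta_rot": [0,0,0.11]},
    {"claw": -0.4,"slide": [-80,55,0],"delta_rot": [0,0,0.15]},
    {"claw": -0.4,"slide": [-102,71,0],"delta_rot": [0,0,0.2]},
  ],
)

```text
time: 24.5
position: [0.4706, -0.1404, 0.1288]
tool_rot: [-2.704, -1.6, 0.001]
ft_force: [0.4, 0.8, 0.0]
grip_width: 0.428
grip_force: 15.0
```

Emit:
send_rows(
  motion=[
    {"claw": -0.4,"slide": [-16,21,0],"delta_rot": [0,0,0.05]},
    {"claw": -0.4,"slide": [-32,43,0],"delta_rot": [0,0,0.1]},
    {"claw": -0.4,"slide": [-48,65,0],"delta_rot": [0,0,0.16]},
    {"claw": -0.4,"slide": [-61,83,0],"delta_rot": [0,0,0.2]},
    {"claw": -0.4,"slide": [-72,97,0],"delta_rot": [0,0,0.24]},
  ],
)

```text
time: 25.0
position: [0.5213, -0.2507, 0.1285]
tool_rot: [2.875, 1.263, -0.003]
ft_force: [0.1, 0.1, -0.7]
grip_width: 0.423
grip_force: 15.0
```

Emit:
send_rows(
  motion=[
    {"claw": -0.4,"slide": [0,0,15],"delta_rot": [0,0,0]},
    {"claw": -0.4,"slide": [0,0,40],"delta_rot": [0,0,0]},
    {"claw": -0.4,"slide": [0,0,60],"delta_rot": [0,0,0]},
    {"claw": -0.4,"slide": [0,0,70],"delta_rot": [0,0,0]},
    {"claw": -0.4,"slide": [0,0,70],"delta_rot": [0,0,0]},
  ],
)

```text
time: 25.5
position: [0.5199, -0.2472, 0.0573]
tool_rot: [-2.871, -1.269, 0.005]
ft_force: [-0.2, -0.8, 0.1]
grip_width: 0.423
grip_force: 15.0
```

```bash
python3 - <<'E'
from h import *
plan((.521,-.25,.0305,-.74))
im=grab('scene','s9'); cv2.imwrite('pics/c11.png',cv2.resize(im['color'][200:320,300:480],None,fx=4,fy=4,interpolation=cv2.INTER_CUBIC))
E
```

```text
t 25.5 at [ 0.5199 -0.2472  0.0573] az -0.7386950410244256 w 0.42306738625281787
slide mm [-1.3  2.8 26.8] rot [-0.0038  0.002   0.0013]
```

View pics/c11.png

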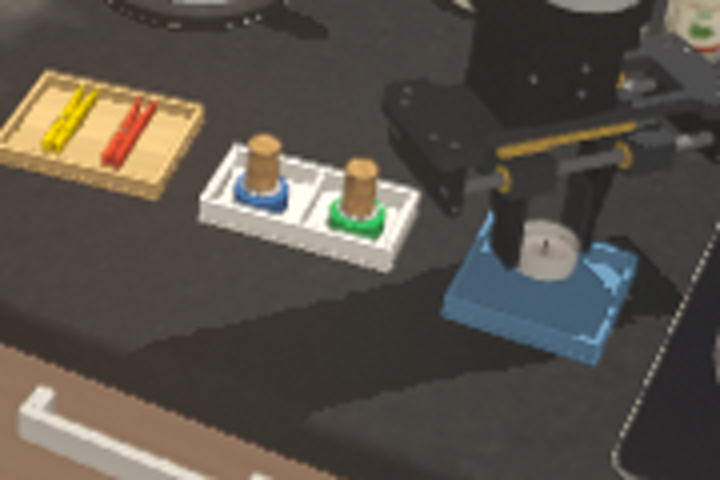

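Pegs and stoppers are placed, and the tea light is held over the dish at crop (545,250). I'll lower it, release, and lift clear.

Emit:
send_rows(
  motion=[
    {"claw": -0.4,"slide": [-1,1,8],"delta_rot": [0,0,0]},
    {"claw": -0.4,"slide": [-1,1,17],"delta_rot": [0,0,0]},
    {"claw": -0.4,"slide": [-1,1,24],"delta_rot": [0,0,0]},
    {"claw": -0.4,"slide": [-1,1,28],"delta_rot": [0,0,0]},
    {"claw": -0.4,"slide": [-1,1,28],"delta_rot": [0,0,0]},
  ],
)

```text
time: 26.05
position: [0.5216, -0.2495, 0.031]
tool_rot: [-2.873, -1.269, 0.001]
ft_force: [0.4, 0.2, 0.4]
grip_width: 0.422
grip_force: 15.0
```

Emit:
send_rows(
  motion=[
    {"claw": 0.2,"slide": [0,0,0],"delta_rot": [0,0,0]},
    {"claw": 0.2,"slide": [0,0,0],"delta_rot": [0,0,0]},
    {"claw": 0.2,"slide": [0,0,0],"delta_rot": [0,0,0]},
    {"claw": 0.2,"slide": [0,0,0],"delta_rot": [0,0,0]},
  ],
)

```text
time: 26.45
position: [0.522, -0.2496, 0.0318]
tool_rot: [2.874, 1.269, 0.001]
ft_force: [-0.2, -0.5, 0.4]
grip_width: 0.59
grip_force: 0.0
```

Emit:
send_rows(
  motion=[
    {"claw": 0.2,"slide": [0,0,-15],"delta_rot": [0,0,0]},
    {"claw": 0.2,"slide": [0,0,-45],"delta_rot": [0,0,0]},
    {"claw": 0.2,"slide": [0,0,-90],"delta_rot": [0,0,0]},
    {"claw": 0.2,"slide": [0,0,-135],"delta_rot": [0,0,0]},
    {"claw": 0.2,"slide": [0,0,-160],"delta_rot": [0,0,0]},
  ],
)

```text
time: 26.95
position: [0.5229, -0.251, 0.1964]
tool_rot: [2.871, 1.266, 0.007]
ft_force: [0.2, -0.8, 0.1]
grip_width: 0.597
grip_force: 0.0
```

```bash
python3 - <<'E'
from h import *
plan()
im=grab('scene','s10'); cv2.imwrite('pics/c12.png',cv2.resize(im['color'][150:320,190:480],None,fx=2.7,fy=2.7,interpolation=cv2.INTER_CUBIC))
E
```

```text
t 26.95 at [ 0.5229 -0.251   0.1964] az -0.7400048158580326 w 0.5968956532248181
```

View pics/c12.png

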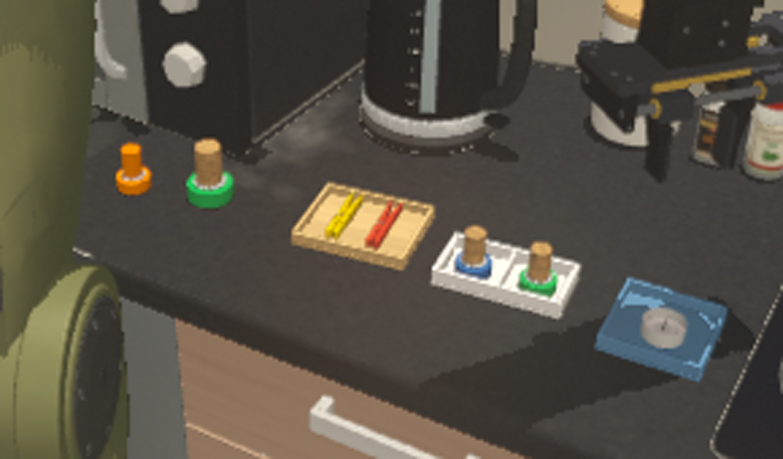

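Everything is in place: pegs at (344,215) and (384,223), stoppers at (474,255) and (540,270), and the tea light flat in the dish at (663,327). The arm is clear, so I'm handing in.

```bash
python3 -c "
from bench import ctrl; print(ctrl.close_job())"
```

```text
the job is handed in; nothing more can be done
None
```

I handed the job in at about 27 s: both stoppers stand in their caddy bays, both pegs lie side by side in the tray, and the tea light is flat in the dish. The kettle was not touched; the salt mill was out of view in the last picture, but the arm stayed clear of it.

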